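Set the length stop and hold it at the setting clip

ROBOT

A 7-joint arm with a two-finger parallel gripper is mounted at the origin on the work surface; the furniture and walls round the work are solid. World frame = base frame: x ahead of the robot, y to its left, z up, the work surface at z = 0. Lengths are in m, angles in rad, forces in N, time in s.
With the tool pointing down it reaches from about 0.425 to 0.975 m from the base axis. Payload 16.7 kg.
Tool frame: the origin (TCP) lies on the centre line of the jaws, within the pads' length; the fingertips stand 14 mm ahead of it and the grasp point (between the pads) lies 5 mm behind it; z points along the fingers, y is the line along which they close (so a half turn about z gives the same grasp; the last joint's range is limited). The gripper opens to 85 mm and grips with 20 to 120 N. Pads are 22 mm wide; open, the fingers measure 114 mm over their backs; the gripper's body (76 mm by 85 mm) begins 54 mm behind the grasp point. The pads swing forward as they close: fully open they stand 13 mm farther back than shut.
Start: joints at [0.977, 0.426, 0.074, 1.606, -0.034, 1.111, -0.067], TCP at [0.29, -0.609, 0.245] pointing down, gripper open.
Joint ranges: [-2.85, 2.85], [-0.5, 2.14], [-1.23, 1.37], [0.21, 2.46], [-1.02, 4.16], [0.16, 2.05], [-2.73, 2.73]. Speed limits (rad/s): [1.89, 1.89, 2.39, 2.39, 3.01, 3.01, 3.01].

INTERFACE

Orientations are given as a 3x3 rotation matrix whose columns are the frame's x, y, z axes.
In Python, from cell import robot, capture, order gives the robot as it stands.
- The arm moves only by the tool arm_command, never from a script. Its argument "motion" is a list of rows, each a list of 3 entries, a list of its own where there are three numbers: the shift along the world's x, y, z each as a share of 300 mm, from -1 to 1, then the turn, a rotation vector about the world's x, y, z each as a share of pi/2 rad, from -1 to 1, then the gripper's target within -1 to 1 (shut at 1, half-way at 0, fully open at -1). In form: [[[x, y, z], [ax, ay, az], claw], ...]. A call has 1 to 12 rows; each row is the pose to reach, as a shift and turn from the pose commanded when the call began; what a row does not reach only later rows make up. A row lasts 1/12 s, in which the tool goes at most 41.7 mm and 7.16 degrees, less where a joint would pass 70% of its speed; a pose out of reach is approached as far as the arm can. A call with a number of a shift or a turn outside -1 to 1 is refused whole. A call with a gripper value outside its range is refused whole. The fingers move at their own pace and stop on an object; the grip force is fixed at half the most. Time passes only in rows, so rows that repeat a pose let the fingers close. It gives the time, the measured TCP pose, the force, the opening and the grip force at its end, in the units of the state.
- robot.read_state(): the state, without advancing time (a new reading comes with each control period).
- capture(name): name is "scene" or "top" or "wrist"; returns a dict with "color" (480x640x3 uint8, blue, green, red), "K" (3x3 intrinsics, pixels), "rvec" (rotation vector, rad) and "tvec" (3), from world to camera coordinates, as OpenCV has them; the wrist camera has in their place "tool_from_camera" (4x4, takes a point from camera to tool coordinates, whose origin is the TCP and whose axes are the flange's). Camera axes: x right, y down, z forward; pixel columns grow to the right and rows downward; lengths in m; the calibration is good to about 2 mm. A picture is of the moment at which its call begins: read the wrist's pose just before it. There is no depth.
- order.sign_off(): hands the job in; it is judged then, once.
The state is a dict: "time_s": time; "qpos": joint angles; "joint_velocities": joint speeds; "effort": joint torques, N m; "ee_pos": TCP position; "tool_rot": TCP orientation; "force": force on the tool from outside, world axes, zero at the start; "moment": the same for the moment, N m; "opening": finger opening in m; "finger_force": force on a finger pad.
Only numpy, scipy, OpenCV 4.12 (cv2) and the standard library are available. Lean on these libraries where they do the work, as an engineer would, in place of code of your own. Each camera call takes 0.05 s, during which the arm holds its last target. There are 200 camera calls.

TASK

Fit the loose stop head by its square bore right down onto the square stub of the sliding gauge arm, with its wide stop plate facing outward (away from the gauge's channel), and let go of it while the arm is still locked at home. Then squeeze the upright grip so that its lock button is pressed fully in, slide the arm out until its pointer lines up with the index line of the setting clip on the scale, and finish holding it there, button still squeezed: the arm springs back if let go. Leave the bolt tin, the tube offcut and the tee sample where they are.

Things in the scene. Friction and masses are not known exactly. Their poses are not given: they have to be found in the camera images.
- gauge: Length-stop gauge fixed to the table: a grey open-topped channel 60 wide (x), 220 long (y), 34 high, with four small bolted feet. Origin: centre of its underside. The arm slides out of its +y end; the strip of scale lines (every 10, long ones every 50) lies on top of its -x wall. It stands with +y to the robot's left, turned up to 15 degrees.
- slide_arm (a joint): Travel of the telescoping arm (m): 0 = home, locked, grows as the arm slides out along the gauge's +y, stop at 0.125. A spring pulls it home with 3 N at home, 6 N fully out. The lock blocks it at home unless the button is pressed at least 6 mm.
- lock_button (a joint): How far the lock button in the grip is pressed (m): 0 = out, 0.008 = fully in, against a spring of 4 N at first and 8 N fully in. It moves along the gauge's -x direction.
- grip (a point): Point in the arm's upright black grip, 75 above the table, gauge axes; moves with the arm. The grip is 28 long (y), z 34 to 100. Its fixed face lies 16 to the -x side of this point; the grey button cap (24 along y, z 52 to 96) is the other face, 22 to the +x side when out, 14 pressed. Pinch from above, fingers closing along the gauge's x; a 20 N grip presses it fully.
- pointer (a point): Tip of the small dark pointer at the grip's foot, over the scale, 36 above the table; moves with the arm. It reads where it stands along the gauge's y.
- setting_clip: Fixed dark steel saddle clip, 12 x 14 x 26, on the -x wall of the channel beside the scale; a pale index line on its top. Origin on the index line at the height of the scale (35 above the table), axes as the gauge. It stands 50 to 105 beyond the pointer's home place; its top is 43 above the table.
- stub_root (a point): Centre of the foot of the square stub near the arm's tip, on the arm's top face, 32 above the table, gauge axes; moves with the arm, 225 beyond the grip along +y. The stub is 16 x 16, flats along the gauge's axes, 26 high, its top 5 tapered to 10 x 10. The channel ends 40 behind it; the arm is 24 wide and ends 20 beyond it.
- stop_head: Loose steel stop head, 0.14 to 0.28 kg: a hub 40 x 40 x 32 high with a square 18 x 18 bore straight through, and a darker stop plate 64 (x) x 8 x 44 high on its +y side. Origin: bottom centre of the bore (hub centre). It starts standing on the table; grasp the hub across x (40 wide). Fitted properly its y is along the gauge's y.
- head_bore (a point): Bottom centre of the stop head's bore; at the stub's foot when fully home.
- head_face (a point): Middle of the outer face of the stop plate, 28 from the bore's axis along the head's +y, 22 up.
- bolt_tin: Bystander: open tin of bolts, 78 across, 82 high; origin at its underside.
- tube_offcut: Bystander: upright steel tube, 43 across, 60 high; origin at its underside.
- tee_sample: Bystander: welded steel tee, 50 x 90 x 45 high; origin at its underside.
Not all that is in view belongs to the job. What is shaped like the stop_head but green or turquoise is not meant.

How it is judged:
By the outcome, as a careful person would: the job done as asked, in the order asked, and still so for the second after the job is handed in, while the arm keeps its last pose, push and grip.
It also fails if it takes over 48 s, if anything falls off the work surface, if the arm or the gripper's body presses on something with over 40 N, if the wrist force passes 120 N, or if a joint passes its speed limit or range.

## Working session

There is one attempt and no reset: what is moved stays moved. The work goes in short steps, Python scripts to look and compute and a tool call to move; the robot and the scene stay as the last step left them, time stands still between calls to the robot, and variables do not carry over. Pictures are saved under pics/ and viewed, at most 10 in all, crops included, and the job is handed in when it is done.

Besides the shell and the picture viewer there is one more tool, called after "Emit:" as name([rows], argument=value, ...), one row to a line, values as JSON. arm_command: Moves the arm, as the interface text tells. Shift numbers are shares of 300 mm and turn numbers shares of pi/2 rad, none past 1 either way. Its arguments: {"type":"object","properties":{"motion":{"type":"array","items":{"type":"array"}}},"required":["motion"]}

```bash
mkdir -p pics
cat > h.py <<'E'
import numpy as np,cv2
from cell import robot,capture,order
def cam(c):
    R=cv2.Rodrigues(np.array(c["rvec"],float))[0];t=np.array(c["tvec"],float).ravel()
    return R,t,np.array(c["K"],float)
def ray(c,px,s=None):
    K=np.array(c["K"],float)
    d=np.linalg.inv(K)@np.array([px[0],px[1],1.])
    if "rvec" in c:
        R,t,_=cam(c);return -R.T@t,R.T@d
    T=np.array(c["tool_from_camera"]);Rt=np.array(s["tool_rot"]);p=np.array(s["ee_pos"])
    return p+Rt@T[:3,3],Rt@T[:3,:3]@d
def plane(c,px,z,s=None):
    o,d=ray(c,px,s);return o+d*(z-o[2])/d[2]
def tri(r1,r2):
    A=np.zeros((3,3));b=np.zeros(3)
    for o,d in (r1,r2):
        d=d/np.linalg.norm(d);M=np.eye(3)-np.outer(d,d);A+=M;b+=M@o
    return np.linalg.solve(A,b)
def proj(c,P,s=None):
    if "rvec" in c:
        R,t,K=cam(c);q=K@(R@np.array(P)+t)
    else:
        T=np.array(c["tool_from_camera"]);Rt=np.array(s["tool_rot"]);p=np.array(s["ee_pos"])
        q=np.array(c["K"])@(T[:3,:3].T@(Rt.T@(np.array(P)-p)-T[:3,3]))
    return q[:2]/q[2]
E
python3 - <<'E'
from h import *
import pickle
for n in("scene","top"):
    c=capture(n);cv2.imwrite(f"pics/{n}0.png",c["color"]);pickle.dump(c,open(n+"0.pkl","wb"))
    o,d=ray(c,(320,240));print(n,o.round(3),d.round(3),c["K"][0][0])
s=robot.read_state();print(s["ee_pos"],s["tool_rot"],s["opening"],s["time_s"])
E
```

```text
scene [0.117 0.675 0.993] [ 0.323 -0.58  -0.748] 556.6827780512458
top [ 0.328 -0.072  1.147] [ 0.154  0.037 -0.988] 544.364222166278
[ 0.29028469 -0.60900449  0.244688  ] [[ 9.02696071e-01  4.30278389e-01 -5.57567403e-04]
 [ 4.30278745e-01 -9.02695507e-01  1.01184493e-03]
 [-6.79385833e-05 -1.15329784e-03 -9.99999333e-01]] 0.085591934083163 0.1
```

View pics/scene0.png

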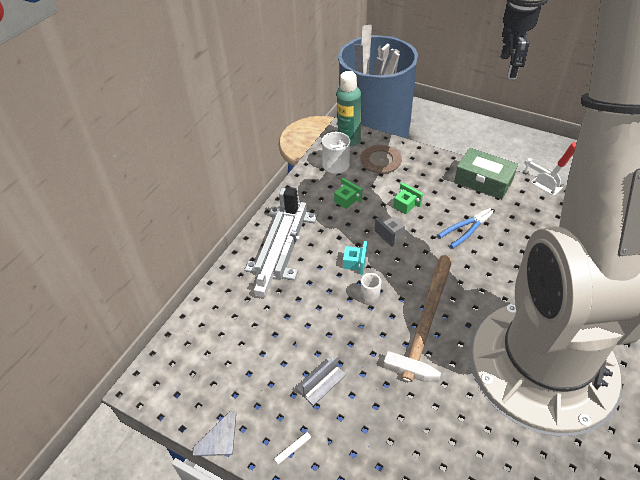

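View pics/top0.png

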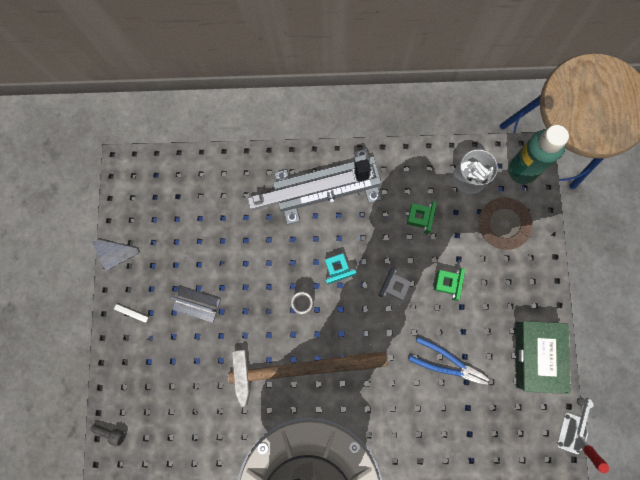

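Scene and top views show four lookalikes. In the top view they are grey (398,287), turquoise (338,266), dark green (422,215) and bright green (449,282); in the scene view the grey one is at (390,232). I choose the grey steel one. The gauge is at top (320,185), with its grip at (362,168). Next, a close crop.

Run:
```python
from h import *
import pickle
T=pickle.load(open("top0.pkl","rb"));S=pickle.load(open("scene0.pkl","rb"))
def crop(c,x,y,w,h,f,g=1):
    i=cv2.resize(c["color"][y:y+h,x:x+w],None,fx=f,fy=f,interpolation=cv2.INTER_CUBIC)
    return np.clip(i.astype(float)*g,0,255).astype(np.uint8)
o=np.zeros((600,800,3),np.uint8)
o[:300,:800]=crop(T,235,140,160,60,5)[:300]   # f5
o[300:600,:300]=crop(T,373,257,50,50,6,2)
o[300:600,300:600]=crop(S,365,207,50,50,6,2)
o[300:600,600:800]=crop(T,235,200,100,150,2)[:300]
cv2.imwrite("pics/crop1.png",o)
```

```text
(no output)
```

View pics/crop1.png

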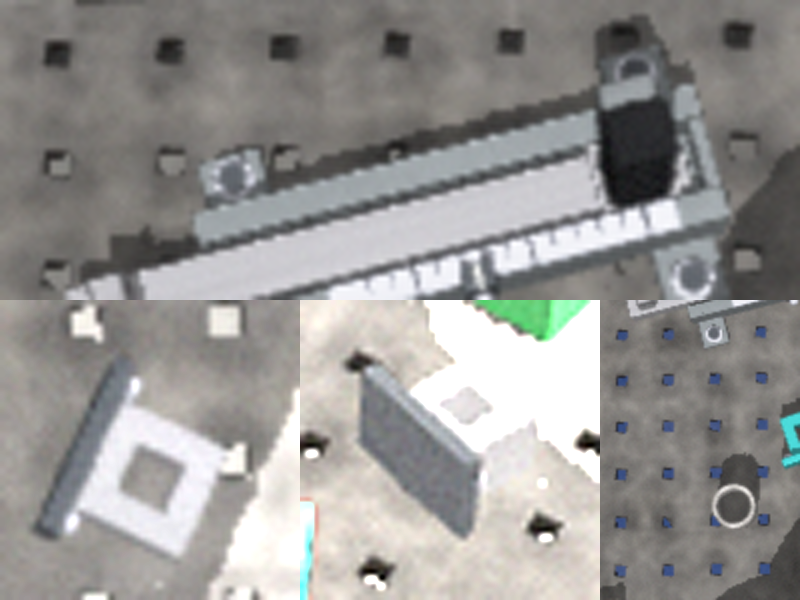

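The crop shows the grey head upright: bore at top (398.5,287) and scene (392.7,224.5), with the dark plate on its left. The clip's pale line is near top (330.5,194).

Run:
```python
from h import *
import pickle
T=pickle.load(open("top0.pkl","rb"));S=pickle.load(open("scene0.pkl","rb"))
print("bore tri",tri(ray(T,(398.5,287)),ray(S,(392.7,224.5))).round(4), plane(T,(398.5,287),.032).round(4),plane(S,(392.7,224.5),.032).round(4))
a=plane(T,(393.8,267.),.044);b=plane(T,(381,294.5),.044);d=a-b
print("plate",a.round(4),b.round(4),np.degrees(np.arctan2(d[1],d[0])), np.linalg.norm(d))
# gauge: scale strip edge lines (crop /5)
q=lambda x,y:(235+x/5,140+y/5)
a=plane(T,q(198,215),.034);b=plane(T,q(598,112),.034);d=a-b
print("gauge y",a.round(4),b.round(4),np.degrees(np.arctan2(-d[0],d[1])))
print("grip top",plane(T,q(640,150),.1).round(4),"clip",plane(T,q(480,278),.043).round(4))
c=capture("wrist");print(np.array(c["tool_from_camera"]).round(3),c["K"][0][0])
```

```text
bore tri [ 0.4009 -0.1888  0.0328] [ 0.4009 -0.1889  0.032 ] [ 0.4011 -0.1895  0.032 ]
plate [ 0.4406 -0.1799  0.044 ] [ 0.3859 -0.152   0.044 ] -27.05329126448954 0.06143002738162258
gauge y [0.6255 0.0626 0.034 ] [ 0.6656 -0.1076  0.034 ] 13.271313094062158
grip top [ 0.6294 -0.1217  0.1   ] clip [ 0.5927 -0.0562  0.043 ]
[[-0.001 -0.963 -0.269  0.068]
 [ 1.    -0.    -0.001  0.001]
 [ 0.001 -0.269  0.963 -0.129]
 [ 0.     0.     0.     1.   ]] 369.9190697856001
```

Emit:
arm_command([
  [[0.37,1,0],[0,0,0.417],-1],
  [[0.37,1,0],[0,0,0.417],-1],
  [[0.37,1,0],[0,0,0.417],-1],
  [[0.37,1,0],[0,0,0.417],-1],
  [[0.37,1,0],[0,0,0.417],-1],
  [[0.37,1,0],[0,0,0.417],-1],
  [[0.37,1,0],[0,0,0.417],-1],
  [[0.37,1,0],[0,0,0.417],-1],
  [[0.37,1,0],[0,0,0.417],-1],
  [[0.37,1,0],[0,0,0.417],-1],
])

```text
time_s: 0.98
ee_pos: [0.402, -0.3079, 0.2455]
tool_rot: [[0.451, 0.892, 0.0], [0.892, -0.451, -0.0], [-0.0, 0.0, -1.0]]
force: [1.0, -1.2, -0.0]
opening: 0.0854
finger_force: 0.0
```

Emit:
arm_command([
  [[0,0.4,-0.25],[0,0,0],-1],
  [[0,0.4,-0.25],[0,0,0],-1],
  [[0,0.4,-0.25],[0,0,0],-1],
  [[0,0.4,-0.25],[0,0,0],-1],
  [[0,0.4,-0.25],[0,0,0],-1],
  [[0,0.4,-0.25],[0,0,0],-1],
])

```text
time_s: 1.48
ee_pos: [0.4011, -0.1896, 0.17]
tool_rot: [[0.454, 0.891, -0.001], [0.891, -0.454, 0.0], [-0.0, -0.001, -1.0]]
force: [-1.1, -0.6, -0.0]
opening: 0.0855
finger_force: 0.0
```

Run:
```python
from h import *
import pickle
s=robot.read_state();c=capture("wrist");pickle.dump((c,s),open("w1.pkl","wb"))
cv2.imwrite("pics/w1.png",c["color"])
print(s["ee_pos"],np.array(s["tool_rot"])[:,1],s["qpos"],s["force"],s["time_s"])
print(proj(c,[.401,-.189,.032],s))
```

```text
[ 0.40109474 -0.18963977  0.16995089] [ 0.89117103 -0.45366638 -0.00100218] [ 0.5640079   0.15750237 -0.29022544  2.16546648  0.06101604  0.82705742
 -0.23507955] [-1.06727549 -0.59048545 -0.04600007] 1.4833
[318.15297621 227.9326567 ]
```

View pics/w1.png

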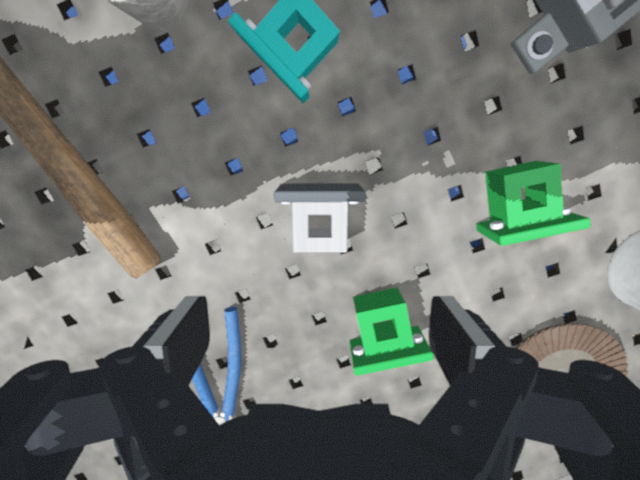

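The wrist view shows the grey head squarely aligned, bore near (320,226). The green lookalikes at (385,335) and (530,200) are clear of the fingers.

Run:
```python
from h import *
import pickle
c,s=pickle.load(open("w1.pkl","rb"))
g=cv2.cvtColor(c["color"],cv2.COLOR_BGR2HSV)
m=((g[...,2]>190)&(g[...,1]<40)).astype(np.uint8)*255
m[:200]=0;m[256:]=0;m[:,:285]=0;m[:,360:]=0
m=cv2.morphologyEx(m,cv2.MORPH_OPEN,np.ones((3,3)))
k=max(cv2.findContours(m,cv2.RETR_EXTERNAL,cv2.CHAIN_APPROX_NONE)[0],key=cv2.contourArea)
P=np.array([plane(c,p[0],.032,s)[:2] for p in k],np.float32)*1000
print(cv2.minAreaRect(k),cv2.minAreaRect(P),cv2.boxPoints(cv2.minAreaRect(P)))
g=cv2.cvtColor(c["color"],cv2.COLOR_BGR2GRAY)[205:250,295:346]
b=(g<150).astype(np.uint8);n,l,st,ce=cv2.connectedComponentsWithStats(b)
for i in range(1,n):
    if 100<st[i,4]<900:print(st[i],ce[i]+[295,205],plane(c,ce[i]+[295,205],.032,s))
```

```text
((316.0, 227.0), (50.0, 62.0), 90.0) ((399.5433044433594, -187.86070251464844), (38.35965347290039, 46.09067153930664), 63.00690460205078) [[ 370.30307 -194.49121]
 [ 411.3727  -215.41098]
 [ 428.78354 -181.2302 ]
 [ 387.7139  -160.31042]]
[ 14  10  22  22 482] [319.5        225.54356846] [ 0.40272528 -0.18782352  0.032     ]
```

Emit:
arm_command([
  [[0.003,0.004,-0.2],[0,0,0],-1],
  [[0.003,0.004,-0.35],[0,0,0],-1],
  [[0.003,0.004,-0.45],[0,0,0],-1],
  [[0.003,0.004,-0.5],[0,0,0],-1],
  [[0.003,0.004,-0.5],[0,0,0],-1],
  [[0.003,0.004,-0.5],[0,0,0],-1],
  [[0.003,0.004,-0.5],[0,0,0],1],
  [[0.003,0.004,-0.5],[0,0,0],1],
  [[0.003,0.004,-0.5],[0,0,0],1],
  [[0.003,0.004,-0.5],[0,0,0],1],
  [[0.003,0.004,-0.5],[0,0,0],1],
  [[0.003,0.004,-0.5],[0,0,0],1],
])

```text
time_s: 2.53
ee_pos: [0.4031, -0.1887, 0.0218]
tool_rot: [[0.454, 0.891, 0.002], [0.891, -0.454, -0.001], [-0.0, 0.002, -1.0]]
force: [-4.3, 0.3, 23.1]
opening: 0.0392
finger_force: 58.0
```

Emit:
arm_command([
  [[0,0,0],[0,0,0],1],
  [[0,0,0],[0,0,0],1],
  [[0,0,0],[0,0,0],1],
  [[0,0,0],[0,0,0],1],
])

```text
time_s: 2.87
ee_pos: [0.4031, -0.1887, 0.0218]
tool_rot: [[0.454, 0.891, 0.002], [0.891, -0.454, -0.001], [-0.0, 0.002, -1.0]]
force: [-4.5, 0.4, 23.5]
opening: 0.0391
finger_force: 58.0
```

Emit:
arm_command([
  [[0,0,0.12],[0,0,0],1],
  [[0,0,0.25],[0,0,0],1],
  [[0,0,0.4],[0,0,0],1],
  [[0.1,0.1,0.6],[0,0,0.08],1],
  [[0.66,0.63,0.6],[0,0,0.448],1],
  [[0.66,0.63,0.6],[0,0,0.448],1],
  [[0.66,0.63,0.6],[0,0,0.448],1],
  [[0.66,0.63,0.6],[0,0,0.448],1],
  [[0.66,0.63,0.6],[0,0,0.448],1],
  [[0.66,0.63,0.6],[0,0,0.448],1],
  [[0.66,0.63,0.6],[0,0,0.448],1],
  [[0.66,0.63,0.6],[0,0,0.448],1],
])

```text
time_s: 3.87
ee_pos: [0.6015, 0.0035, 0.2009]
tool_rot: [[-0.234, 0.972, 0.001], [0.972, 0.234, 0.001], [0.001, 0.001, -1.0]]
force: [-1.0, -1.5, -2.6]
opening: 0.0389
finger_force: 62.8
```

Emit:
arm_command([
  [[0,0,0],[0,0,0],1],
  [[0,0,0],[0,0,0],1],
  [[0,0,0],[0,0,0],1],
])

```text
time_s: 4.12
ee_pos: [0.5997, -0.0003, 0.2005]
tool_rot: [[-0.229, 0.973, -0.0], [0.973, 0.229, -0.001], [-0.001, -0.0, -1.0]]
force: [0.2, -0.0, -1.8]
opening: 0.0388
finger_force: 62.8
```

Run:
```python
from h import *
import pickle
s=robot.read_state();c=capture("wrist");pickle.dump((c,s),open("w2.pkl","wb"))
cv2.imwrite("pics/w2.png",c["color"])
print(s["ee_pos"],np.array(s["tool_rot"])[:,1],s["qpos"],s["force"],s["time_s"],s["opening"])
```

```text
[ 5.99666358e-01 -2.88394149e-04  2.00509164e-01] [ 9.73381272e-01  2.29191607e-01 -3.27774843e-04] [ 0.28654476  0.39066353 -0.49730873  1.79899934  0.21751995  1.00644454
 -0.06510984] [ 0.2194981  -0.02771056 -1.82708206] 4.1167 0.03879598562356953
```

View pics/w2.png

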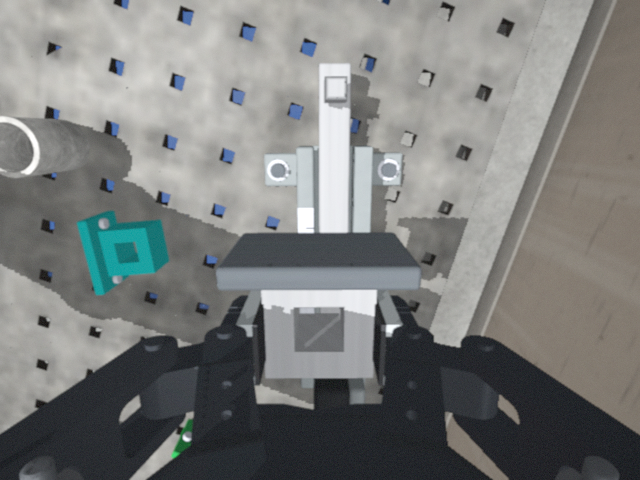

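The head is held square, bore top near (319,329). The stub top is near (336,88) and the channel end around y=147. Cropping for exact pixels.

Run:
```python
from h import *
import pickle
c,s=pickle.load(open("w2.pkl","rb"))
i=c["color"]
a=cv2.resize(i[60:160,285:385],None,fx=4,fy=4,interpolation=cv2.INTER_CUBIC)
b=cv2.resize(i[285:385,255:385][:, :100],None,fx=4,fy=4,interpolation=cv2.INTER_CUBIC)
cv2.imwrite("pics/w2c.png",np.hstack([a,b]))
# arm edges on top face z=.032, rows 110..220
g=cv2.GaussianBlur(cv2.cvtColor(i,cv2.COLOR_BGR2GRAY),(3,3),0).astype(int)
for name,(x0,x1) in dict(L=(310,328),R=(343,360)).items():
    pts=[]
    for y in range(102,145,2):
        d=np.diff(g[y,x0:x1]);k=np.argmax(d) if name=="L" else np.argmin(d)
        pts.append(plane(c,(x0+k+.5,y),.032,s)[:2])
    pts=np.array(pts,np.float32)
    v=cv2.fitLine(pts,cv2.DIST_HUBER,0,1e-4,1e-4).ravel();print(name,v.round(4),np.degrees(np.arctan2(-v[0],v[1])))
```

```text
L [ 0.2284 -0.9736  0.582   0.0733] -166.79912
R [ 0.2502 -0.9682  0.6051  0.0792] -165.50934
```

View pics/w2c.png

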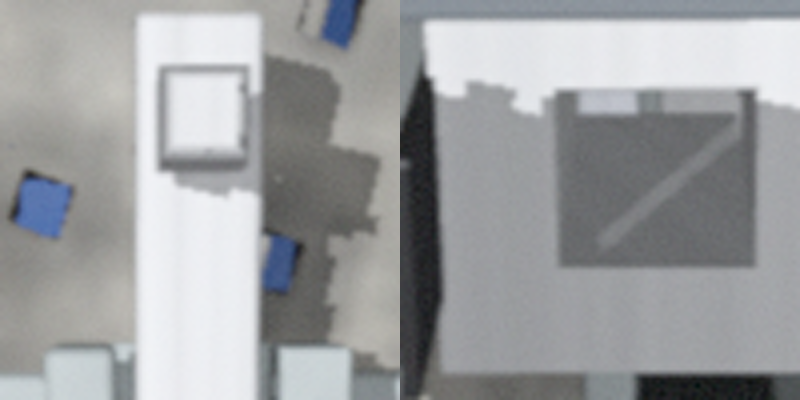

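Run:
```python
from h import *
import pickle
c,s=pickle.load(open("w2.pkl","rb"));T=pickle.load(open("top0.pkl","rb"))
th=np.radians(13.25);X=np.array([np.cos(th),np.sin(th)]);Y=np.array([-np.sin(th),np.cos(th)])
ee=np.array(s["ee_pos"])
bt=plane(c,(318.8,329.2),ee[2]+.0102,s);print("bore rel TCP in gauge axes",X@(bt-ee)[:2],Y@(bt-ee)[:2])
q=lambda x,y:((x+.5)/4-.5+285,(y+.5)/4-.5+60)
st=plane(c,q(203,110.5),.053,s);print("stub",st,"world rel bore",(st-bt))
f=plane(c,q(203,168),.032,s);f[:2]+=8*Y/1000;print("from foot",f)
for y in (40,230):
  m=[X@plane(c,q(x,y),.032,s)[:2] for x in (136.5,262)];print("arm lat",m,np.mean(m),np.diff(m),"stub lat",X@st[:2])
e=plane(c,q(200,13),.032,s);print("tip-20",Y@e[:2]-.02,Y@st[:2],Y@f[:2])
# height: two views, channel/arm tip corner left
P=proj(T,[st[0],st[1],.058]);print("top px of stub",P)
i=T["color"];cv2.imwrite("pics/t2.png",cv2.resize(i[180:220,240:290],None,fx=10,fy=10,interpolation=cv2.INTER_CUBIC))
d=f-st
```

```text
bore rel TCP in gauge axes 2.4626842586433973e-06 3.443252632247356e-05
stub [0.58814915 0.09888574 0.053     ] world rel bore [-0.01151172  0.09914005 -0.15770916]
from foot [0.58904742 0.09934405 0.032     ]
arm lat [np.float64(0.5835439993449053), np.float64(0.6068266844630085)] 0.5951853419039569 [0.02328269] stub lat 0.5951568291650693
arm lat [np.float64(0.5835213439485709), np.float64(0.6075683612551338)] 0.5955448526018523 [0.02404702] stub lat 0.5951568291650693
tip-20 -0.03935383506276821 -0.0385506863927708 -0.038310460567656635
top px of stub [255.72580386 198.0640134 ]
```

View pics/t2.png

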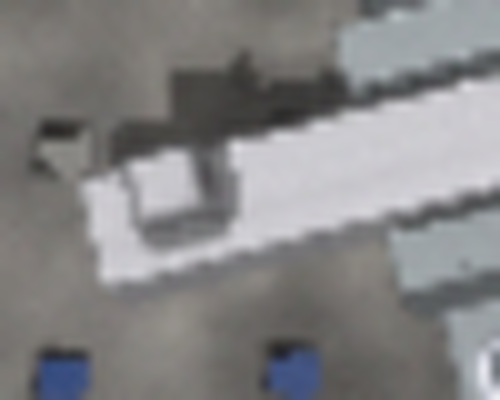

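The top crop shows the stub top at about (256.3,198), against a predicted (255.7,198.1), so the two views agree on height and place. Moving over the stub.

Emit:
arm_command([
  [[-0.038,0.331,0],[0,0,0],1],
  [[-0.038,0.331,0],[0,0,0],1],
  [[-0.038,0.331,0],[0,0,0],1],
  [[-0.038,0.331,-0.15],[0,0,0],1],
  [[-0.038,0.331,-0.3],[0,0,0],1],
  [[-0.038,0.331,-0.38],[0,0,0],1],
  [[-0.038,0.331,-0.38],[0,0,0],1],
  [[-0.038,0.331,-0.38],[0,0,0],1],
  [[-0.038,0.331,-0.38],[0,0,0],1],
  [[-0.038,0.331,-0.38],[0,0,0],1],
])

```text
time_s: 5.0
ee_pos: [0.5903, 0.1003, 0.0888]
tool_rot: [[-0.23, 0.973, 0.003], [0.973, 0.23, 0.001], [-0.0, 0.003, -1.0]]
force: [-0.1, -0.5, -1.4]
opening: 0.039
finger_force: 62.7
```

Run:
```python
from h import *
import pickle
s=robot.read_state();c=capture("wrist");pickle.dump((c,s),open("w3.pkl","wb"))
S=capture("scene")
a=cv2.resize(c["color"][280:380,265:375],None,fx=4,fy=4,interpolation=cv2.INTER_CUBIC)
x,y=proj(S,[.588,.099,.05]).astype(int)
b=cv2.resize(S["color"][y-50:y+50,x-45:x+45],None,fx=4,fy=4,interpolation=cv2.INTER_CUBIC)
cv2.imwrite("pics/w3.png",np.hstack([a,b]))
print(s["ee_pos"],s["force"])
```

```text
[0.59027399 0.10030489 0.08876778] [-0.13329137 -0.46229227 -1.38467225]
```

View pics/w3.png

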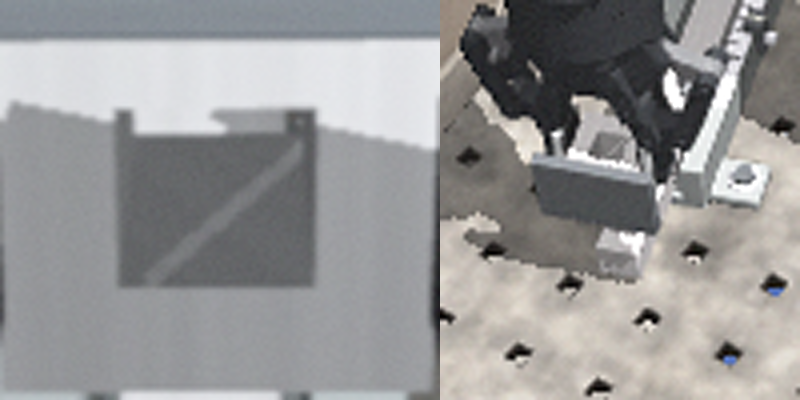

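The wrist crop shows the bore square to the jaws. The scene crop shows the plate facing outward with the arm tip below it. I'll correct by 2 mm and descend.

Emit:
arm_command([
  [[-0.006,-0.004,0],[0,0,0],1],
  [[-0.006,-0.004,-0.02],[0,0,0],1],
  [[-0.006,-0.004,-0.04],[0,0,0],1],
  [[-0.006,-0.004,-0.05],[0,0,0],1],
  [[-0.006,-0.004,-0.06],[0,0,0],1],
  [[-0.006,-0.004,-0.06],[0,0,0],1],
])

```text
time_s: 5.6
ee_pos: [0.5873, 0.0987, 0.0676]
tool_rot: [[-0.23, 0.973, -0.0], [0.973, 0.23, -0.0], [-0.0, -0.0, -1.0]]
force: [5.1, -2.3, -7.0]
opening: 0.0388
finger_force: 62.2
```

Emit:
arm_command([
  [[0.003,0,-0.015],[0,0,0],1],
  [[0.003,0,-0.03],[0,0,0],1],
  [[0.003,0,-0.045],[0,0,0],1],
  [[0.003,0,-0.05],[0,0,0],1],
  [[0.003,0,-0.05],[0,0,0],1],
  [[0.003,0,-0.05],[0,0,0],1],
])

```text
time_s: 6.1
ee_pos: [0.5879, 0.0989, 0.0538]
tool_rot: [[-0.23, 0.973, -0.0], [0.973, 0.23, -0.001], [-0.001, -0.0, -1.0]]
force: [-6.5, -4.4, 18.6]
opening: 0.039
finger_force: 65.3
```

Emit:
arm_command([
  [[0,0,0],[0,0,0],-0.5],
  [[0,0,0],[0,0,0],-1],
  [[0,0,0],[0,0,0],-1],
  [[0,0,0],[0,0,0],-1],
  [[0,0,0],[0,0,0],-1],
  [[0,0,0.1],[0,0,0],-1],
  [[0,0,0.25],[0,0,0],-1],
  [[0,0,0.45],[0,0,0],-1],
  [[0.07,-0.3,0.6],[0,0,0],-1],
  [[0.07,-0.3,0.6],[0,0,0],-1],
  [[0.07,-0.3,0.6],[0,0,0],-1],
  [[0.07,-0.3,0.6],[0,0,0],-1],
])

```text
time_s: 7.1
ee_pos: [0.6114, 0.0031, 0.2369]
tool_rot: [[-0.224, 0.975, 0.005], [0.975, 0.224, -0.002], [-0.003, 0.004, -1.0]]
force: [-0.1, 0.4, -0.5]
opening: 0.0853
finger_force: 0.0
```

Run:
```python
from h import *
import pickle
s=robot.read_state();c=capture("wrist");pickle.dump((c,s),open("w4.pkl","wb"))
S=capture("scene");x,y=proj(S,[.588,.099,.05]).astype(int)
b=cv2.resize(S["color"][y-60:y+60,x-40:x+40],None,fx=4,fy=4,interpolation=cv2.INTER_CUBIC)
b=cv2.resize(b,(320,480))
a=c["color"][:,80:560]
cv2.imwrite("pics/w4.png",np.hstack([a,b]))
print(s["ee_pos"],s["force"],s["opening"])
```

```text
[0.61139619 0.00307097 0.23694798] [-0.10104087  0.3742298  -0.5123803 ] 0.08525925430913632
```

View pics/w4.png

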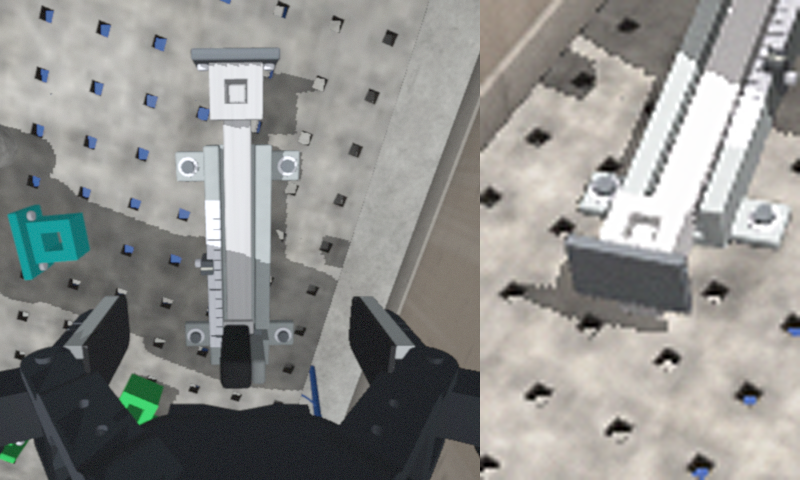

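The head is seated: stub top visible flush in the bore, plate outward, gripper released. The clip is at about wrist (286,264) and the grip at (316,355). Moving above the grip to measure the pointer against the clip.

Emit:
arm_command([
  [[0.1,-0.43,-0.11],[0,0,0],-1],
  [[0.1,-0.43,-0.11],[0,0,0],-1],
  [[0.1,-0.43,-0.11],[0,0,0],-1],
  [[0.1,-0.43,-0.11],[0,0,0],-1],
  [[0.1,-0.43,-0.11],[0,0,0],-1],
  [[0.1,-0.43,-0.11],[0,0,0],-1],
  [[0.1,-0.43,-0.11],[0,0,0],-1],
])

```text
time_s: 7.78
ee_pos: [0.6388, -0.1177, 0.1998]
tool_rot: [[-0.233, 0.973, -0.001], [0.973, 0.233, 0.001], [0.001, -0.001, -1.0]]
force: [0.2, 0.5, 0.8]
opening: 0.0852
finger_force: 0.0
```

Run:
```python
from h import *
import pickle
s=robot.read_state();c=capture("wrist");pickle.dump((c,s),open("w5.pkl","wb"))
T=capture("top");pickle.dump(T,open("top1.pkl","wb"))
print(s["ee_pos"],np.array(s["tool_rot"])[:,1],s["force"])
p=proj(c,[.6396-.019,-.12-.005,.036],s);q=proj(c,[.5927,-.0562,.043],s);print(p,q)
g=lambda x,y,w,h,f:cv2.resize(c["color"][y:y+h,x:x+w],None,fx=f,fy=f,interpolation=cv2.INTER_CUBIC)
x=int(p[0])-50
# left: wide strip containing both (x4), height 600 => 150 px
y0=int(min(p[1],q[1]))-25;y0=max(0,y0);print("origin",x,y0)
cv2.imwrite("pics/w5.png",g(x,y0,150,150,4))
```

```text
[ 0.63884707 -0.11774174  0.19982042] [ 9.72523337e-01  2.32804853e-01 -5.10229145e-04] [0.2384781  0.47988751 0.76090911]
[295.1429895  224.38450067] [277.86245952 130.5136073 ]
origin 245 105
```

View pics/w5.png

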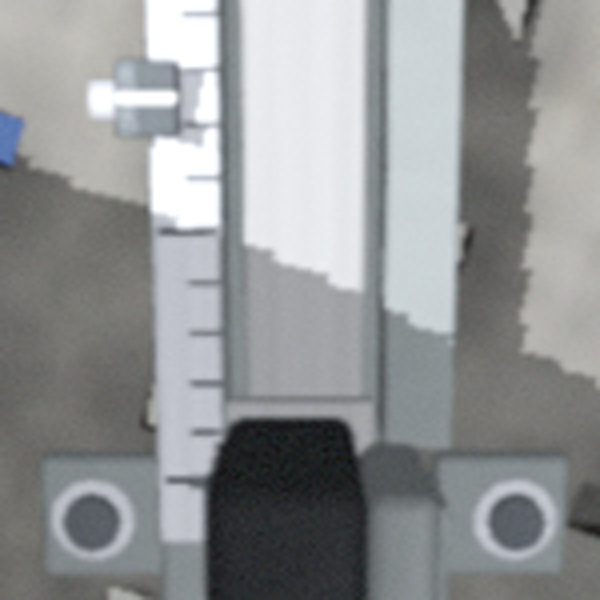

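The last view shows the clip's index line at crop (148,97), i.e. wrist (281.6,129), scale lines every ~50 px, and the grip at (285,500). The pointer is almost hidden beside the long line at crop y≈481, so I'll shift to -x to look past the grip and read it numerically.

Emit:
arm_command([
  [[-0.26,-0.12,0],[0,0,0],-1],
  [[-0.26,-0.12,0],[0,0,0],-1],
  [[-0.26,-0.12,0],[0,0,0],-1],
  [[-0.26,-0.12,0],[0,0,0],-1],
  [[-0.26,-0.12,0],[0,0,0],-1],
])

```text
time_s: 8.3
ee_pos: [0.5613, -0.1553, 0.201]
tool_rot: [[-0.231, 0.973, 0.001], [0.973, 0.231, -0.0], [-0.001, 0.001, -1.0]]
force: [-0.4, 0.3, -0.3]
opening: 0.0852
finger_force: 0.0
```

```bash
cat > rect.py <<'E'
from h import *
import pickle
th=np.radians(13.25);X=np.array([np.cos(th),np.sin(th)]);Y=np.array([-np.sin(th),np.cos(th)])
G=np.array([.6396,-.12])
def rect(c,s,us,vs,z):
    g=cv2.cvtColor(c["color"],cv2.COLOR_BGR2GRAY)
    M=np.zeros((len(vs),len(us),2),np.float32)
    for i,v in enumerate(vs):
        for j,u in enumerate(us):
            p=G+(u*X+v*Y)/1000;M[i,j]=proj(c,[p[0],p[1],z],s)
    return cv2.remap(g,M[...,0],M[...,1],cv2.INTER_LINEAR)
E
python3 - <<'E'
from rect import *
s=robot.read_state();c=capture("wrist");pickle.dump((c,s),open("w6.pkl","wb"));print(s["ee_pos"])
np.set_printoptions(linewidth=200)
us=np.arange(-36,-6,1.5);vs=np.arange(25,-26,-1.)
print("u",us)
r=rect(c,s,us,vs,.035)
for v,q in zip(vs,r):print(int(v),*["%3d"%x for x in q])
E
```

```text
[ 0.56129912 -0.15525875  0.20102637]
u [-36.  -34.5 -33.  -31.5 -30.  -28.5 -27.  -25.5 -24.  -22.5 -21.  -19.5 -18.  -16.5 -15.  -13.5 -12.  -10.5  -9.   -7.5]
25 118 103  84  85  82 153 199 202 200 197 202 202 201 193 124 101 115 157 170 171
24 119 104  83  84  86 151 198 202 200 199 200 202 200 194 128 101 113 155 170 170
23 120 105  86  83  85 153 198 201 200 200 202 202 200 195 132 101 114 157 169 169
22 119 103  87  83  87 152 200 203 200 201 201 202 201 193 133 101 113 156 169 170
21 118 104  84  82  89 152 199 203 201 199 204 202 203 192 131 100 112 157 169 170
20 116 107  85  86  87 150 199 203 201 195 182 179 178 171 122 102 113 159 169 169
19 116 104  85  82  90 153 199 202 200 193 160 148 148 143 107 102 112 158 170 171
18 120 101  83  84  86 158 199 202 202 198 190 187 185 178 121 100 112 157 171 172
17 147 114  84  85  87 154 199 203 202 199 203 203 201 196 126 105 111 152 163 164
16 166 143  90  82  85 155 199 203 201 199 202 203 201 197 127 116 126 141 149 148
15 167 151  91  85  83 159 199 203 201 200 202 203 200 198 126 140 156 158 159 158
14 171 153  92  85  84 15
[... 2600 characters left out ...]
 147 116 149 172 111  54  39
-18 147 144 108  86  86 114 140 146 146 149 146 148 149 146 120 140 161 138 105  55
-19 145 141 110  85  87 112 140 146 147 145 146 148 148 144 129 117 122 149 157  96
-20 145 142 108  88  87 111 139 145 146 146 147 148 150 146 139 121 111 154 171 128
-21 145 141 106  85  88 112 141 146 147 146 148 149 150 145 142 137 121 155 173 154
-22 135 131 101  86  89 113 140 146 146 147 148 148 150 147 140 144 135 150 164 163
-23 117 115  93  85  90 110 140 146 147 146 148 148 150 145 131 132 127 131 140 135
-24 118 109  90  86  88 111 140 146 146 148 147 148 149 146 114 103 102  99 103 101
-25 119 109  90  86  89 113 140 148 148 149 149 150 151 145 108  91  93  91  91  91
```

Run:
```python
from rect import *
np.set_printoptions(linewidth=220)
for n in("w5","w6"):
    c,s=pickle.load(open(n+".pkl","rb"))
    vs=np.arange(95,55,-.5)
    r=rect(c,s,np.arange(-40,-20,2.),vs,.043);m=rect(c,s,np.arange(-29,-24,.5),vs,.043).mean(1)
    print(n,"index z=.043"," ".join(f"{v:g}:{int(x)}" for v,x in zip(vs,m) if 64<v<90))
    us=np.arange(-20,-17,.5);vs=np.arange(60,-6,-.25)
    l=rect(c,s,us,vs,.0345).mean(1)
    k=[(v) for i,v in enumerate(vs[1:-1],1) if l[i]<l[i-1] and l[i]<=l[i+1] and l[i]<185]
    print(n,"scale lines",k)
```

```text
w5 index z=.043 89.5:239 89:239 88.5:239 88:239 87.5:240 87:240 86.5:240 86:240 85.5:240 85:240 84.5:238 84:238 83.5:238 83:238 82.5:239 82:238 81.5:233 81:222 80.5:190 80:167 79.5:153 79:153 78.5:154 78:154 77.5:154 77:153 76.5:152 76:157 75.5:188 75:227 74.5:255 74:255 73.5:255 73:240 72.5:209 72:173 71.5:155 71:151 70.5:151 70:152 69.5:152 69:151 68.5:149 68:147 67.5:147 67:173 66.5:198 66:219 65.5:224 65:230 64.5:235
w5 scale lines [np.float64(48.5), np.float64(39.25), np.float64(29.0), np.float64(19.25), np.float64(8.75), np.float64(-1.5)]
w6 index z=.043 89.5:255 89:255 88.5:255 88:255 87.5:255 87:255 86.5:255 86:255 85.5:255 85:255 84.5:255 84:255 83.5:255 83:255 82.5:255 82:255 81.5:253 81:244 80.5:209 80:176 79.5:152 79:151 78.5:151 78:152 77.5:152 77:151 76.5:151 76:156 75.5:177 75:222 74.5:250 74:255 73.5:255 73:243 72.5:214 72:164 71.5:153 71:150 70.5:152 70:152 69.5:152 69:152 68.5:151 68:148 67.5:141 67:141 66.5:173 66:215 65.5:244 65:253 64.5:254
w6 scale lines [np.float64(49.25), np.float64(38.75), np.float64(28.75), np.float64(19.25), np.float64(9.0), np.float64(-1.5)]
```

Emit:
arm_command([
  [[0.258,0.114,0],[0,0,0],-1],
  [[0.258,0.114,0],[0,0,0],-1],
  [[0.258,0.114,0],[0,0,0],-1],
  [[0.258,0.114,-0.1],[0,0,0],-1],
  [[0.258,0.114,-0.2],[0,0,0],-1],
  [[0.258,0.114,-0.3],[0,0,0],-1],
  [[0.258,0.114,-0.4],[0,0,0],-1],
  [[0.258,0.114,-0.44],[0,0,0],-1],
  [[0.258,0.114,-0.44],[0,0,0],-1],
  [[0.258,0.114,-0.44],[0,0,0],-1],
  [[0.258,0.114,-0.44],[0,0,0],-1],
])

```text
time_s: 9.27
ee_pos: [0.6397, -0.1213, 0.0701]
tool_rot: [[-0.231, 0.973, 0.002], [0.973, 0.231, -0.0], [-0.001, 0.002, -1.0]]
force: [0.2, 0.6, 0.0]
opening: 0.0852
finger_force: 0.0
```

Emit:
arm_command([
  [[-0.003,0,0],[0,0,0],0],
  [[-0.003,0,0],[0,0,0],1],
  [[-0.003,0,0],[0,0,0],1],
  [[-0.003,0,0],[0,0,0],1],
  [[-0.003,0,0],[0,0,0],1],
  [[-0.003,0,0],[0,0,0],1],
  [[-0.003,0,0],[0,0,0],1],
  [[-0.003,0,0],[0,0,0],1],
])

```text
time_s: 9.93
ee_pos: [0.6393, -0.1218, 0.0701]
tool_rot: [[-0.23, 0.973, 0.004], [0.973, 0.23, -0.0], [-0.001, 0.004, -1.0]]
force: [0.7, -0.2, 12.1]
opening: 0.0269
finger_force: 59.6
```

Run:
```python
from rect import *
s=robot.read_state();print(s["ee_pos"],s["force"],s["opening"])
print("uv",(np.array(s["ee_pos"])[:2]-G)@np.c_[X,Y]*1000, "moveY",75*Y, 75*Y/300)
```

```text
[ 0.63930776 -0.12184407  0.0700845 ] [ 0.65229025 -0.23161662 12.09729909] 0.02688581486967424
uv [-0.7071223 -1.7279948] moveY [-17.19002932  73.00344438] [-0.0573001   0.24334481]
```

Emit:
arm_command([
  [[-0.005,0.02,0],[0,0,0],1],
  [[-0.011,0.045,0],[0,0,0],1],
  [[-0.017,0.071,0],[0,0,0],1],
  [[-0.023,0.097,0],[0,0,0],1],
  [[-0.029,0.123,0],[0,0,0],1],
  [[-0.035,0.149,0],[0,0,0],1],
  [[-0.041,0.175,0],[0,0,0],1],
  [[-0.047,0.2,0],[0,0,0],1],
  [[-0.053,0.225,0],[0,0,0],1],
  [[-0.0573,0.2433,0],[0,0,0],1],
  [[-0.0573,0.2433,0],[0,0,0],1],
  [[-0.0573,0.2433,0],[0,0,0],1],
])

```text
time_s: 10.93
ee_pos: [0.6219, -0.0493, 0.0701]
tool_rot: [[-0.23, 0.973, 0.004], [0.973, 0.23, -0.001], [-0.002, 0.003, -1.0]]
force: [0.1, -5.4, 13.3]
opening: 0.0272
finger_force: 61.9
```

```bash
cat > chk.py <<'E'
from rect import *
s=robot.read_state();print(s["ee_pos"],s["force"],s["opening"],s["finger_force"],s["time_s"])
print("uv",(np.array(s["ee_pos"])[:2]-G)@np.c_[X,Y]*1000)
c=capture("wrist");T1=capture("top");T0=pickle.load(open("top1.pkl","rb"))
pickle.dump((c,s,T1),open("w7.pkl","wb"))
# head position before/after in top view: rectify at z=.044 strip across head, match
def strip(T,v0,v1):
    return rect(T,None,np.arange(-28,29,.5),np.arange(v0,v1,.5),.044)
a=strip(T0,200,260);b=strip(T1,190,380)
r=cv2.matchTemplate(b,a,cv2.TM_CCOEFF_NORMED).ravel();k=r.argmax()
p=k+.5*(r[k-1]-r[k+1])/(r[k-1]-2*r[k]+r[k+1])
print("head shift mm",190+p*.5-200,r[k])
E
python3 chk.py
```

```text
[ 0.62191388 -0.04927877  0.07011006] [ 0.07915436 -5.41115102 13.32482802] 0.02718751851416899 61.859872341156006 10.9333
uv [-1.00596865 72.89224661]
head shift mm 75.47627926245332 0.9717052
```

Run:
```python
from rect import *
c,s,T=pickle.load(open("w7.pkl","rb"))
us=np.arange(-36,-9,1.5);vs=np.arange(90,60,-1.)
S=capture("scene")
for n,C,ss in(("wrist",c,s),("top",T,None),("scene",S,None)):
    print(n,us[0],us[-1])
    for v,q in zip(vs,rect(C,ss,us,vs,.040)):print(int(v),*["%3d"%x for x in q])
```

```text
wrist -36.0 -10.5
90 161 161 163 165 166 175 249 251 251 250 188 179 176 174 177 219 218 217
89 160 162 163 165 167 172 250 251 250 251 252 255 253 250 188 219 220 220
88 139 163 166 169 154 155 251 251 250 250 252 254 253 249 187 221 205 173
87 104 162 165 167  90 102 249 251 251 249 252 254 252 250 193 178  84  40
86 100 138 148 147  65  92 250 251 250 249 251 254 251 249 188  70  30  28
85  99 103 106  89  64  91 250 251 251 249 251 254 252 249 165  34  29  30
84  99 102  98  71  65  88 250 250 251 249 251 254 252 249 116  32  30  32
83  99  99  92  66  62  95 251 252 251 250 251 254 252 250 106  32  28  29
82 152 151  88  67  59  85 214 204 216 236 252 252 251 248  90  35  29  36
81 200 191  78  74  63  65  78  69  80 148 190 167 165 165  49  30  29  32
80 225 178  71  70  68  68  57  69  69  99 156 157 133  36  34  28  25  29
79 245 161 126 123 113 117 114 119 107  99 179 181 148  43  33  30  30  22
78 254 151 141 134 133 136 133 135 123  99 176 181 144  54  32  27  30  33
77 249 148 140 138 134 134 135 134 122  94 177 178 141  44  30  29  32  25
76 243 145 141 137 132 134 135 1
[... 5001 characters left out ...]
4 187  93  37  29  35  45
69 129 207 233 238 222 227 236 231 231 242 252 235 190 106  40  31  34  48
68 117 192 208 210 190 202 231 227 233 247 246 231 183 113  45  34  32  47
67 100 167 186 184 160 172 217 211 208 229 235 229 176 116  56  45  41  44
66  85 145 169 169 159 168 197 193 181 208 223 221 173 126  83  65  60  48
65  76 121 149 162 164 168 184 176 156 187 210 200 168 138 105  87  83  59
64  78 102 122 149 166 174 179 176 157 173 199 180 157 143 123 109 105  82
63  79  87  92 136 173 186 194 193 162 161 186 164 140 148 143 131 131 114
62  79  81  85 131 185 200 210 211 173 150 181 167 136 157 167 154 156 151
61  80  81  82 123 196 213 226 221 192 171 193 182 133 162 190 176 174 176
```

```bash
cat > fin.py <<'E'
from rect import *
s=robot.read_state();c=capture("wrist")
print("uv",(np.array(s["ee_pos"])[:2]-G)@np.c_[X,Y]*1000,s["opening"],s["force"])
vs=np.arange(84,66,-.25)
a=rect(c,s,np.arange(-33,-26,.5),vs,.043).mean(1);w=np.clip(a-190,0,None)*(np.abs(vs-73.5)<3.5);print("index",(w*vs).sum()/w.sum())
for z in(.036,.0345):
    r=rect(c,s,np.arange(-21.5,-17.5,1.),vs,z)
    print(z)
    for v,q in zip(vs,r):
        if 71<v<81:print(v,*q)
E
python3 fin.py
```

```text
uv [-1.06171529 72.46186274] 0.02731099341934675 [-0.79695491 -4.55072674 14.73276486]
index 73.26778612461334
0.036
80.75 251 255 254 253
80.5 252 255 254 254
80.25 248 252 251 250
80.0 244 249 247 246
79.75 212 216 215 213
79.5 179 182 182 180
79.25 141 140 142 142
79.0 102 97 102 104
78.75 122 121 123 124
78.5 143 145 145 143
78.25 157 160 159 149
78.0 171 175 173 155
77.75 175 178 177 155
77.5 178 182 181 154
77.25 178 181 180 154
77.0 177 181 180 152
76.75 177 181 180 151
76.5 178 181 180 149
76.25 177 181 180 149
76.0 177 180 181 149
75.75 178 181 181 147
75.5 179 181 181 147
75.25 177 180 180 145
75.0 175 179 178 144
74.75 165 168 168 134
74.5 154 157 155 125
74.25 130 134 138 112
74.0 104 110 119 99
73.75 91 105 120 100
73.5 82 103 125 104
73.25 81 105 128 105
73.0 83 107 130 106
72.75 91 109 117 91
72.5 99 110 100 70
72.25 109 114 85 53
72.0 119 117 71 39
71.75 124 120 63 34
71.5 127 122 58 35
71.25 127 123 59 39
0.0345
80.75 252 254 253 252
80.5 252 254 253 252
80.25 252 254 254 253
80.0 253 255 254 253
79.75 250 252 251 250
79.5 246 249 248 247
79.25 219 222 223 221
79.0 186 191 191 188
78.75 150 151 152 152
78.5 111 108 111 116
78.25 116 115 117 121
78.0 137 138 140 140
77.75 154 156 156 145
77.5 169 172 170 147
77.25 175 178 176 145
77.0 178 181 179 143
76.75 179 181 180 141
76.5 178 181 181 140
76.25 178 181 180 139
76.0 178 181 180 137
75.75 178 181 180 136
75.5 178 181 181 135
75.25 178 181 181 135
75.0 179 181 181 134
74.75 178 181 180 133
74.5 176 180 179 130
74.25 170 174 172 125
74.0 159 161 159 116
73.75 140 144 145 108
73.5 115 123 128 95
73.25 96 111 120 91
73.0 87 112 125 95
72.75 82 113 128 97
72.5 82 116 129 98
72.25 86 117 123 91
72.0 97 115 104 73
71.75 107 114 86 55
71.5 116 115 69 43
71.25 123 117 55 34
```

Emit:
arm_command([
  [[0,0,0],[0,0,0],1],
  [[0,0,0],[0,0,0],1],
  [[0,0,0],[0,0,0],1],
  [[0,0,0],[0,0,0],1],
  [[0,0,0],[0,0,0],1],
  [[0,0,0],[0,0,0],1],
])

```text
time_s: 11.63
ee_pos: [0.622, -0.0498, 0.0701]
tool_rot: [[-0.229, 0.973, 0.004], [0.973, 0.229, -0.001], [-0.002, 0.003, -1.0]]
force: [-0.1, -5.7, 14.3]
opening: 0.027
finger_force: 61.6
```

```bash
python3 fin.py | awk 'NR<4||($1<75.1&&$1>72)' | head -16; python3 chk.py | tail -2
```

```text
uv [-1.04265872 72.41105765] 0.026985435395010672 [-0.11294193 -5.68581739 14.31377552]
index 73.24167877906977
0.036
75.0 175 180 178 145
74.75 167 171 170 138
74.5 158 158 158 127
74.25 137 138 141 114
74.0 110 115 121 99
73.75 93 107 118 98
73.5 82 105 122 102
73.25 81 110 126 105
73.0 85 118 128 107
72.75 91 119 119 96
72.5 96 117 102 75
72.25 104 117 87 55
75.0 178 181 182 134
uv [-1.09118333 72.38712024]
head shift mm 75.28310343623161 0.97186625
```

```bash
python3 -c "
from cell import order
print(order.sign_off())"
```

```text
the job is handed in; nothing more can be done
None
```

I fitted the stop head fully down on the stub with its plate facing outward and released it while the arm was still locked at home. I then squeezed the grip, slid the arm out about 75 mm until the pointer read within roughly 0.3 mm of the clip's index line, and handed the job in at about 12 s, still holding it there.

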